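Fetch the butter box from the back of the caddy

TASK

The butter box is boxed in at the back of the bamboo caddy, behind the oil bottle, the sauce bottle and the pepper mill. Stand those three upright on the blue tray, then lift the butter box out and set it level on the middle of the kitchen scale's steel plate, and only then put the oil, the sauce and the mill back, each standing upright in the same place in the caddy where it stood at the start. Do not knock anything over, and leave the spice jar, the drinking glass and the mug where they are.

Things in the scene. Friction and masses are not known exactly. Their poses are not given: they have to be found in the camera images.
- oil_bottle: Amber bottle with a white label and a black cap, standing upright in the caddy. Round, 56 mm across up to 98 mm high, shoulder narrowing to a 26 mm neck at 130 mm; the cap is a cylinder 32 mm across from 145 mm to the top at 182 mm, where it is well gripped. About 0.4 kg. Origin: centre of its underside; z up along it; its yaw means nothing.
- sauce_bottle: Plain red squeeze bottle with a small white nozzle, standing upright in the caddy, rigid and closed. Round, 52 mm across from the foot to 150 mm high, then the narrow nozzle to 172 mm; gripped on the red part below 150 mm. About 0.4 kg. Origin: centre of its underside; z up along it; its yaw means nothing.
- pepper_mill: Turned dark wood pepper mill, standing upright in the caddy. Foot 56 mm across, waist 38 mm, steel collar at 120 to 128 mm, a straight round head 48 mm across from 128 to 168 mm high (gripped there), small steel knob to 180 mm. One rigid piece, about 0.3 kg. Origin: centre of its underside; z up along it; its yaw means nothing.
- butter_box: White oblong butter box with a yellow lid clipped shut (lid and box are one rigid piece), 54 mm (its x) by 136 mm (its y; 140 over the end clips), 50 mm high. It lies in the back of the caddy, long side along the caddy's y, with 10 to 20 mm to the row of bottles in front and 30 mm or more to the caddy's back wall. About 0.3 kg. Origin: centre of its underside, z up.
- caddy: Open bamboo caddy fixed to the counter, outside 184 mm (its x) by 246 mm (its y), 46 mm high, walls 8 mm, top of its floor 6 mm above the origin. Front faces its -x. The three tall things stand in a row along its front at about x = -45 mm, y = -70, 0, +70 mm in its frame, in any order; the butter box lies behind at about x = +24 mm. Origin: centre of underside; z up.
- tray: Empty blue serving tray fixed to the counter to the left or right of the caddy, outside 284 mm (its x) by 150 mm (its y), rim 14 mm high and 6 mm thick, top of the floor 5 mm above the origin. Room for the three tall things in a row along its x, 75 mm apart. Origin: centre of the underside; z up.
- scale: Flat black kitchen scale fixed to the counter on the other side of the caddy, with a square steel plate 150 mm (x) by 155 mm (y) whose top is 36 mm above the origin and does not give; the display strip lies on its -x side, lower than the plate. Origin: on the counter straight under the centre of the plate; z up.
- spice_jar: Small green spice jar with a paper label and steel cap, 34 mm across and 60 mm high, standing in the back +y corner of the caddy, about 7 to 14 mm from the end of the butter box. To be left alone. Origin: centre of its underside.
- glass: Empty clear drinking glass, 68 mm across and 110 mm high, standing beyond the caddy on the left. To be left alone. Origin: centre of its underside.
- mug: Blue mug, 80 mm across and 90 mm high with a handle, standing beyond the caddy. To be left alone. Origin: centre of its underside.

How it is judged:
By the outcome, as a careful person would: the job done as asked, in the order asked, and still so for the second after the job is handed in, with the robot touching nothing.
It also fails if it takes over 144 s, if anything falls off the work surface, if the arm or the gripper's body presses on something with over 40 N, if the wrist force passes 120 N, or if a joint passes its speed limit or range.

ROBOT

A 6-joint arm with a two-finger parallel gripper is mounted at the origin on the work surface. World frame = base frame: x ahead of the robot, y to its left, z up, the work surface at z = 0. Lengths are in m, angles in rad, forces in N, time in s.
With the tool pointing down it reaches from about 0.275 to 0.85 m from the base axis. Payload 5.2 kg.
Tool frame: the origin (TCP) lies at the centre of the arm's flange, where the gripper is bolted on; the fingertips stand 173 mm ahead of it and the grasp point (between the pads) lies 155 mm ahead of it (finger_overhang is the distance from the TCP to the fingertips, in m); z points along the fingers, y is the line along which they close (so a half turn about z gives the same grasp; the last joint's range is limited). The gripper opens to 85 mm and grips with 20 to 120 N. Pads are 22 mm wide; open, the fingers measure 114 mm over their backs; the gripper's body (76 mm by 85 mm) begins 54 mm behind the grasp point. The pads swing forward as they close: fully open they stand 13 mm farther back than shut.
Start: joints at [-1.451, 0.259, 1.535, -0, 1.348, -0.203], TCP at [0.174, -0.522, 0.405] pointing down, gripper open.
Joint ranges: [-3.14, 3.14], [-0.91, 2.08], [0.19, 2.58], [-1.22, 4.36], [0.22, 2.71], [-3.12, 3.12]. Speed limits (rad/s): [2.57, 2.57, 3.14, 3.14, 3.14, 3.14].

INTERFACE

Orientations are given as [roll, pitch, yaw] about the fixed x, y, z axes, in that order (R = Rz(yaw) Ry(pitch) Rx(roll)).
In Python, from workcell import state, read_camera, camera_model, close_job, boxes_of, silhouettes, mark_of, finger_overhang gives the robot as it stands. The module is installed in compiled form; this text tells all that it offers.
- The arm moves only by the tool step_arm, never from a script. Its argument "rows" is a list of rows, each an object with "dp": the shift along the world's x, y, z as a fraction of full scale, a list of three; "twist": the turn about the world's z as a fraction of full scale. In form: [{"dp": [dx, dy, dz], "twist": twist}, ...]. A call has 1 to 10 rows; each row is the pose to reach, as a shift and turn from the pose commanded when the call began; what a row does not reach only later rows make up. Full scale, the value 1, is 0.4 m for a shift and pi/4 rad for a turn. A row lasts 1/12 s, in which the tool goes at most 41.7 mm and 7.16 degrees, less where a joint would pass 70% of its speed; a pose out of reach is approached as far as the arm can. A call with a number of a shift or a turn outside -1 to 1 is refused whole. A call with a gripper value outside its range is refused whole. "fingers" is the opening, from -1 (shut) to 1 (fully open), set as the call begins (left out, the last holds). The fingers move at their own pace and stop on an object; "squeeze" is the grip in N (left out, the last holds). Time passes only in rows, so rows that repeat a pose let the fingers close. It gives the time, the measured TCP pose, the force, the opening and the grip force at its end, in the units of the state.
- state(): the state, without advancing time (a new reading comes with each control period).
- read_camera(name): name is "scene" or "top" or "wrist"; returns (picture, depth): 384x512x3 uint8, red, green, blue; 384x512 float32, m along the optical axis (not along the pixel's ray), 0 where there is no reading.
- camera_model(name): a dict with "fx", "fy", "cx", "cy" (pixels), "rvec" (rotation vector, rad) and "tvec" (3), from world to camera coordinates, as OpenCV has them. Camera axes: x right, y down, z forward; pixel columns grow to the right and rows downward; lengths in m; the calibration is good to about 2 mm. A picture is of the moment at which its call begins: read the wrist's pose just before it. camera_model takes no time and is no camera call; for the wrist camera it gives the pose at the moment of the call.
- close_job(): hands the job in; it is judged then, once.
Trained networks look in the newest picture that a camera, given by its name, has taken for a name from the list of things; names that differ only in an ending like _2 or _b are one class to them, and where a whole thing is asked for, a point or a joint stands for the part that bears it (a point fixed in the world has none). Each returns a list of dicts, best first, with "score" (0 to 1); they miss things now and then, are a little off and sometimes report something else, mostly with a low value. They report only what shows in the picture. A call takes as long as a camera call.
- boxes_of(camera, label): "location" ([x, y, z] in m, in world coordinates, good to about 4 mm: the middle of the surface that is visible of it).
- silhouettes(camera, label): "pixels" (384x512 bool, what is visible of it).
- mark_of(camera, label): "location" ([x, y, z] in m, in world coordinates, good to about 4 mm: a listed point, or the origin of a listed thing).
The state is a dict: "t": time; "joint_positions": joint angles; "joint_velocities": joint speeds; "tau": joint torques, N m; "ee_pos": TCP position; "orientation": TCP orientation; "ft_force": force on the tool from outside, world axes, zero at the start; "torque": the same for the moment, N m; "width": finger opening in m; "finger_force": force on a finger pad.
Only numpy, scipy, OpenCV 4.12 (cv2) and the standard library are available. Lean on these libraries where they do the work, as an engineer would, in place of code of your own. Each camera call takes 0.05 s, during which the arm holds its last target. There are 200 camera calls.

## Working session

There is one attempt and no reset: what is moved stays moved. The work goes in short steps, Python scripts to look and compute and a tool call to move; the robot and the scene stay as the last step left them, time stands still between calls to the robot, and variables do not carry over. Pictures are saved under pics/ and viewed, at most 14 in all, crops included, and the job is handed in when it is done.

Besides the shell and the picture viewer there is one more tool, called after "Emit:" as name([rows], argument=value, ...), one row to a line, values as JSON. step_arm: Moves the arm, as the interface text tells. Its arguments: {"type":"object","properties":{"rows":{"type":"array"},"fingers":{"type":"number"},"squeeze":{"type":"number"}},"required":["rows"]}

```bash
mkdir -p pics; cat > h.py <<'E'
import numpy as np, cv2
from workcell import *
def world(cam,depth,m=None):
    m=m or camera_model(cam); R=cv2.Rodrigues(np.array(m['rvec'],float))[0]; t=np.array(m['tvec'],float).ravel()
    v,u=np.indices(depth.shape)
    c=np.stack([(u-m['cx'])/m['fx']*depth,(v-m['cy'])/m['fy']*depth,depth],-1)
    return (c-t)@R
def save(n,p): cv2.imwrite('pics/'+n,p[:,:,::-1])
E
python3 - <<'E'
from h import *
s=state();print({k:np.round(v,3).tolist() for k,v in s.items()}, finger_overhang)
for c in ['top','scene']:
    p,d=read_camera(c);save(c+'0.png',p);W=world(c,d);np.save(c+'W.npy',W);np.save(c+'D.npy',d)
    for n in ['oil_bottle','sauce_bottle','pepper_mill','butter_box','caddy','tray','scale','spice_jar','glass','mug']:
        r=mark_of(c,n); print(c,n,[(np.round(x['location'],3).tolist(),round(x['score'],2)) for x in r[:2]])
E
```

```text
{'t': 0.0, 'joint_positions': [-1.451, 0.259, 1.536, 0.0, 1.348, -0.203], 'joint_velocities': [0.001, -0.001, 0.001, -0.002, -0.003, -0.0], 'tau': [0.0, -44.603, -29.057, -0.0, 0.012, 0.0], 'ee_pos': [0.175, -0.521, 0.404], 'orientation': [-3.14, -0.0, 0.323], 'ft_force': [0.699, 0.005, 0.541], 'torque': [-0.042, 0.013, -0.025], 'finger_force': 0.0, 'width': 0.086} 0.1734
top oil_bottle [([0.541, 0.065, 0.011], 0.67)]
top sauce_bottle [([0.532, -0.073, 0.002], 0.87), ([0.532, -0.006, 0.006], 0.67)]
top pepper_mill [([0.532, -0.002, 0.005], 0.79)]
top butter_box [([0.605, -0.013, 0.006], 0.69)]
top caddy [([0.582, -0.008, -0.002], 0.81)]
top tray [([0.507, -0.321, -0.001], 0.61)]
top scale [([0.494, 0.304, -0.001], 0.77)]
top spice_jar [([0.639, 0.08, 0.006], 0.57)]
top glass [([0.746, 0.213, -0.004], 0.89)]
top mug [([0.508, -0.32, 0.001], 0.71), ([0.795, 0.03, 0.002], 0.69)]
scene oil_bottle [([0.545, 0.068, 0.006], 0.81)]
scene sauce_bottle [([0.532, -0.073, 0.005], 0.96)]
scene pepper_mill [([0.529, -0.006, 0.006], 0.76)]
scene butter_box [([0.603, -0.016, 0.004], 0.75)]
scene caddy [([0.579, -0.011, -0.002], 0.87)]
scene tray [([0.504, -0.321, 0.001], 0.95)]
scene scale [([0.49, 0.306, -0.002], 0.86), ([0.543, 0.071, 0.005], 0.42)]
scene spice_jar [([0.635, 0.079, 0.005], 0.59)]
scene glass [([0.742, 0.209, -0.001], 0.92)]
scene mug [([0.793, 0.026, 0.002], 0.63)]
```

View pics/top0.png

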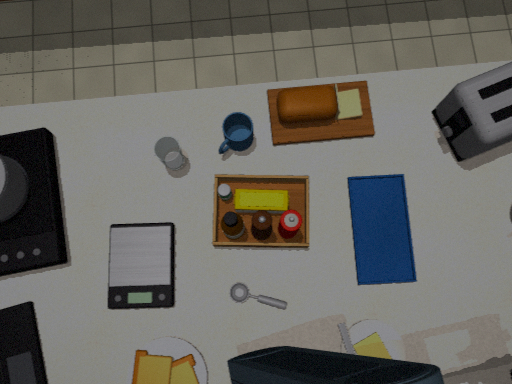

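View pics/scene0.png

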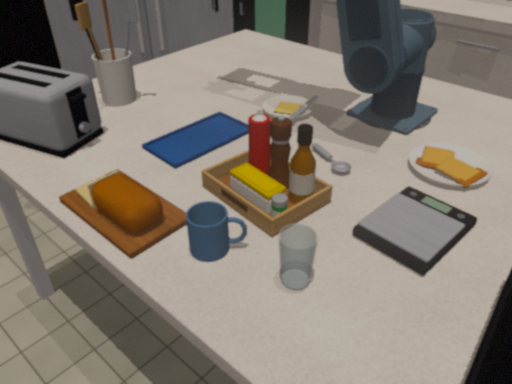

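```bash
python3 - <<'E'
from h import *
W=np.load('topW.npy');
def blob(n,xr,yr,zr,rect=False):
    for c in ['top','scene']:
        W=np.load(c+'W.npy');D=np.load(c+'D.npy')
        m=(D>0)&(W[...,0]>xr[0])&(W[...,0]<xr[1])&(W[...,1]>yr[0])&(W[...,1]<yr[1])&(W[...,2]>zr[0])&(W[...,2]<zr[1])
        P=W[m]
        if len(P)<5: print(c,n,len(P));continue
        lo,hi=np.percentile(P,[1,99],axis=0)
        print(c,n,len(P),'mid',np.round((lo+hi)/2,4),'size',np.round(hi-lo,4),'med',np.round(np.median(P,0),4), 'rect',np.round(np.array(sum([list(a) if hasattr(a,'__len__') else [a] for a in cv2.minAreaRect(P[:,:2].astype(np.float32)*1000)],[])),1))
blob('oil',(.5,.58),(.03,.11),(.17,.21))
blob('mill',(.49,.57),(-.05,.04),(.155,.2))
blob('millhead',(.49,.57),(-.05,.04),(.14,.2))
blob('sauce',(.49,.57),(-.12,-.035),(.145,.165))
blob('sauceall',(.49,.57),(-.12,-.035),(.1,.2))
blob('butter',(.57,.66),(-.11,.065),(.052,.07))
blob('caddyrim',(.45,.72),(-.16,.14),(.042,.05))
blob('tray',(.35,.65),(-.5,-.2),(.01,.03))
blob('plate',(.38,.62),(.2,.42),(.032,.05))
blob('jar',(.6,.67),(.05,.11),(.06,.08))
E
```

```text
top oil 163 mid [0.5412 0.0651 0.1835] size [0.0293 0.0294 0.02  ] med [0.5406 0.0652 0.1878] rect [541.   65.2  29.8  29.7  85.1]
scene oil 209 mid [0.5454 0.065  0.1805] size [0.0295 0.029  0.0201] med [0.5509 0.069  0.1856] rect [544.9  65.7  29.7  31.6  46.9]
top mill 347 mid [ 0.5329 -0.006   0.1719] size [0.045  0.0454 0.0304] med [ 0.5313 -0.0059  0.1735] rect [536.2 -12.3  46.9  60.9  25.8]
scene mill 339 mid [ 0.5378 -0.0052  0.1709] size [0.0431 0.0426 0.0311] med [ 5.441e-01 -3.000e-04  1.724e-01] rect [538.4  -4.3  43.3  46.5  34.3]
top millhead 366 mid [ 0.5326 -0.0165  0.1659] size [0.0451 0.0663 0.0424] med [ 0.5304 -0.006   0.1733] rect [535.2 -14.6  46.2  64.6  15. ]
scene millhead 468 mid [ 0.5381 -0.0168  0.1635] size [0.0425 0.0659 0.0449] med [0.5458 0.0009 0.1666] rect [539.6 -14.8  45.9  65.4  17.4]
top sauce 351 mid [ 0.5279 -0.0743  0.1565] size [0.0483 0.0488 0.0159] med [ 0.5265 -0.0729  0.157 ] rect [527.8 -74.8  49.7  49.5  85.6]
scene sauce 257 mid [ 0.5317 -0.0742  0.155 ] size [0.0482 0.0488 0.0192] med [ 0.5401 -0.0661  0.1567] rect [532.4 -73.9  51.6
[... 1013 characters left out ...]
 155.4  284.    87.8]
scene tray 579 mid [ 0.5085 -0.3206  0.0138] size [0.2825 0.1589 0.0075] med [ 0.5224 -0.3269  0.0138] rect [ 508.4 -320.9  156.8  284.9   87.5]
top plate 3452 mid [0.4867 0.3068 0.0371] size [0.1609 0.1535 0.0099] med [0.491  0.3073 0.036 ] rect [476.5 308.2 155.8 195.2  86.4]
scene plate 3796 mid [0.4969 0.3062 0.036 ] size [0.1494 0.1531 0.006 ] med [0.5031 0.312  0.0367] rect [495.7 305.2 155.4 152.7  86.7]
top jar 128 mid [0.6354 0.0803 0.0663] size [0.0303 0.0306 0.0088] med [0.6357 0.0804 0.0661] rect [635.3  80.4  31.   31.1  84. ]
scene jar 150 mid [0.6391 0.0789 0.0648] size [0.0308 0.0292 0.0088] med [0.6409 0.0807 0.0667] rect [639.3  78.6  32.7  29.9   1.2]
```

Top view: the caddy is near (261,211), with oil at (232,224), mill at (262,224) and sauce at (290,224). The butter is behind them, the tray is on the right at (380,230) and the scale on the left at (141,265). The scene view confirms this, and the measured heights and sizes fit. The caddy yaw is about -6.5°. I'll move over the sauce.

Emit:
step_arm([
  {"dp":[0.2,0.25,0],"twist":0.36},
  {"dp":[0.44,0.56,0],"twist":0.72},
  {"dp":[0.44,0.56,0],"twist":0.72},
  {"dp":[0.44,0.56,0],"twist":0.72},
  {"dp":[0.44,0.56,0],"twist":0.72},
  {"dp":[0.44,0.56,0],"twist":0.72},
  {"dp":[0.44,0.56,0],"twist":0.72},
  {"dp":[0.44,0.56,0],"twist":0.72},
], fingers=1)

```text
t: 1.77
ee_pos: [0.353, -0.2928, 0.405]
orientation: [3.141, -0.003, 0.894]
ft_force: [-0.3, -0.6, -0.3]
width: 0.0855
finger_force: 0.0
```

Emit:
step_arm([
  {"dp":[0.445,0.558,0],"twist":0.725},
  {"dp":[0.445,0.558,0],"twist":0.725},
  {"dp":[0.445,0.558,0],"twist":0.725},
  {"dp":[0.445,0.558,0],"twist":0.725},
  {"dp":[0.445,0.558,0],"twist":0.725},
  {"dp":[0.445,0.558,0],"twist":0.725},
  {"dp":[0.445,0.558,0],"twist":0.725},
  {"dp":[0.445,0.558,0],"twist":0.725},
  {"dp":[0.445,0.558,0],"twist":0.725},
])

```text
t: 2.52
ee_pos: [0.5292, -0.0731, 0.4044]
orientation: [-3.141, 0.0, 1.461]
ft_force: [-0.2, -0.3, -0.1]
width: 0.0854
finger_force: 0.0
```

```bash
python3 - <<'E'
from h import *
s=state();print({k:np.round(s[k],4).tolist() for k in ['t','ee_pos','orientation','joint_positions','ft_force']})
m=camera_model('wrist');p,d=read_camera('wrist');save('w0.png',p);W=world('wrist',d,m);np.save('wristW.npy',W)
R=cv2.Rodrigues(np.array(m['rvec'],float))[0];print('cam at',-R.T@np.array(m['tvec']).ravel(),'axis',R[2])
def fit(W,c,r,zr,n):
    q=(np.hypot(W[...,0]-c[0],W[...,1]-c[1])<r)&(W[...,2]>zr[0])&(W[...,2]<zr[1])
    P=W[q]
    if len(P)<8: print(n,len(P));return
    (cx,cy),rad=cv2.minEnclosingCircle(P[:,:2].astype(np.float32)); print(n,len(P),round(cx,4),round(cy,4),round(rad,4),'mean',P.mean(0).round(4))
for cam in ['top','scene','wrist']:
    W=np.load(cam+'W.npy')
    fit(W,(.542,.065),.035,(.183,.195),cam+' oil')
    fit(W,(.534,-.006),.035,(.166,.18),cam+' mill')
    fit(W,(.529,-.074),.035,(.15,.162),cam+' sauce')
    q=(abs(W[...,0]-.604)<.045)&(abs(W[...,1]+.0125)<.076)&(W[...,2]>.052)&(W[...,2]<.062)
    if q.sum()>50: print(cam,'butter',q.sum(),cv2.minAreaRect((W[q][:,:2]*1000).astype(np.float32)),W[q].mean(0).round(4))
E
```

```text
{'t': 2.5167, 'ee_pos': [0.5292, -0.0731, 0.4044], 'orientation': [-3.1411, 0.0001, 1.4615], 'joint_positions': [-0.3461, 0.2307, 1.5728, -0.0002, 1.3386, -0.2368], 'ft_force': [-0.2453, -0.3342, -0.1489]}
cam at [0.5376864  0.00916313 0.37330501] axis [-0.03772835 -0.32320551 -0.94557642]
top oil 150 0.5418 0.0654 0.0159 mean [0.5415 0.0651 0.188 ]
top mill 301 0.5332 -0.0061 0.024 mean [ 0.5322 -0.0059  0.173 ]
top sauce 311 0.5285 -0.0742 0.0261 mean [ 0.5274 -0.0734  0.1566]
top butter 1042 ((603.776123046875, -12.2520751953125), (136.71458435058594, 54.36722183227539), 82.09635925292969) [ 0.6035 -0.0126  0.0565]
scene oil 117 0.5443 0.0642 0.0168 mean [0.5465 0.0662 0.1881]
scene mill 213 0.5354 -0.0075 0.0246 mean [ 0.5412 -0.0022  0.173 ]
scene sauce 191 0.531 -0.0748 0.0266 mean [ 0.5377 -0.0686  0.1564]
scene butter 908 ((596.9798583984375, -12.11822509765625), (143.50233459472656, 74.59765625), 83.49095916748047) [ 0.6086 -0.0075  0.0571]
wrist oil 29 0.5385 0.0492 0.0046 mean [0.5385 0.0488 0.1847]
wrist mill 3962 0.5315 -0.0073 0.0241 mean [ 0.5318 -0.006   0.1731]
wrist sauce 2938 0.5267 -0.0751 0.0261 mean [ 0.527  -0.0722  0.1563]
wrist butter 8083 ((592.581787109375, -7.408226013183594), (149.496337890625, 76.36360168457031), 83.80875396728516) [ 0.6022 -0.0086  0.0558]
```

View pics/w0.png

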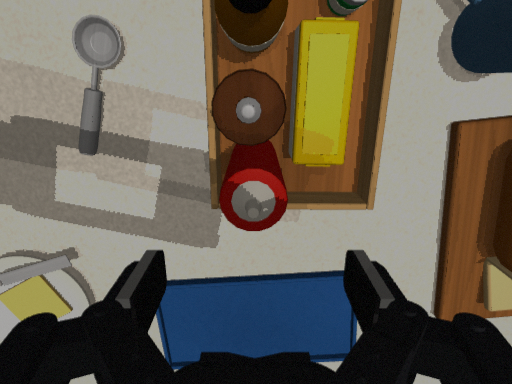

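The wrist view shows the sauce at (253,195), the mill at (248,108) and the butter at (325,92). The fingers straddle the row symmetrically. I'll descend on the sauce and grip it.

Emit:
step_arm([
  {"dp":[0,-0.003,-0.09],"twist":0},
  {"dp":[0,-0.003,-0.18],"twist":0},
  {"dp":[0,-0.003,-0.25],"twist":0},
  {"dp":[0,-0.003,-0.28],"twist":0},
  {"dp":[0,-0.003,-0.28],"twist":0},
  {"dp":[0,-0.003,-0.28],"twist":0},
])

```text
t: 3.07
ee_pos: [0.5279, -0.077, 0.2926]
orientation: [-3.14, -0.0, 1.456]
ft_force: [0.0, -0.2, 0.9]
width: 0.0853
finger_force: 0.0
```

Emit:
step_arm([
  {"dp":[0,0,0],"twist":0},
  {"dp":[0,0,0],"twist":0},
  {"dp":[0,0,0],"twist":0},
  {"dp":[0,0,0],"twist":0},
  {"dp":[0,0,0],"twist":0},
  {"dp":[0,0,0],"twist":0},
  {"dp":[0,0,0],"twist":0},
  {"dp":[0,0,0],"twist":0},
], fingers=-1, squeeze=50)

```text
t: 3.73
ee_pos: [0.5288, -0.0758, 0.2946]
orientation: [3.139, 0.001, 1.458]
ft_force: [-1.8, -0.7, 6.4]
width: 0.0506
finger_force: 51.4
```

Emit:
step_arm([
  {"dp":[0,0,0.03],"twist":0},
  {"dp":[0,0,0.08],"twist":0},
  {"dp":[0,0,0.14],"twist":0},
  {"dp":[0,0,0.18],"twist":0},
  {"dp":[0,-0.02,0.19],"twist":0},
  {"dp":[0.02,-0.07,0.19],"twist":0},
  {"dp":[0.04,-0.15,0.19],"twist":0},
  {"dp":[0.06,-0.24,0.19],"twist":0},
  {"dp":[0.09,-0.33,0.19],"twist":0},
  {"dp":[0.11,-0.42,0.19],"twist":0},
])

```text
t: 4.57
ee_pos: [0.5726, -0.2454, 0.3676]
orientation: [-3.141, -0.0, 1.458]
ft_force: [1.3, 0.2, -4.3]
width: 0.0507
finger_force: 53.5
```

Emit:
step_arm([
  {"dp":[0.025,-0.08,0],"twist":0},
  {"dp":[0.04,-0.14,0],"twist":0},
  {"dp":[0.048,-0.18,-0.01],"twist":0},
  {"dp":[0.05,-0.19,-0.04],"twist":0},
  {"dp":[0.05,-0.19,-0.09],"twist":0},
  {"dp":[0.05,-0.19,-0.14],"twist":0},
  {"dp":[0.05,-0.19,-0.17],"twist":0},
  {"dp":[0.05,-0.19,-0.185],"twist":0},
  {"dp":[0.05,-0.19,-0.192],"twist":0},
  {"dp":[0.05,-0.19,-0.192],"twist":0},
])

```text
t: 5.4
ee_pos: [0.5914, -0.3182, 0.2939]
orientation: [-3.139, -0.0, 1.459]
ft_force: [-7.1, 3.2, 10.2]
width: 0.0512
finger_force: 55.4
```

Emit:
step_arm([
  {"dp":[0,0,0],"twist":0},
  {"dp":[0,0,0],"twist":0},
  {"dp":[0,0,0],"twist":0},
])

```text
t: 5.65
ee_pos: [0.5914, -0.3182, 0.2939]
orientation: [-3.139, -0.0, 1.459]
ft_force: [-7.6, 3.2, 9.2]
width: 0.0506
finger_force: 55.4
```

```bash
python3 - <<'E'
from h import *
s=state();print({k:np.round(s[k],4).tolist() for k in ['t','ee_pos','ft_force','torque','width','finger_force']})
p,d=read_camera('scene');save('s1.png',cv2.resize(p[80:260,120:360],None,fx=3,fy=3))
E
```

```text
{'t': 5.65, 'ee_pos': [0.5914, -0.3182, 0.2939], 'ft_force': [-7.559, 3.1933, 9.1561], 'torque': [0.7086, 1.9041, 0.0066], 'width': 0.0506, 'finger_force': 55.3813}
```

View pics/s1.png

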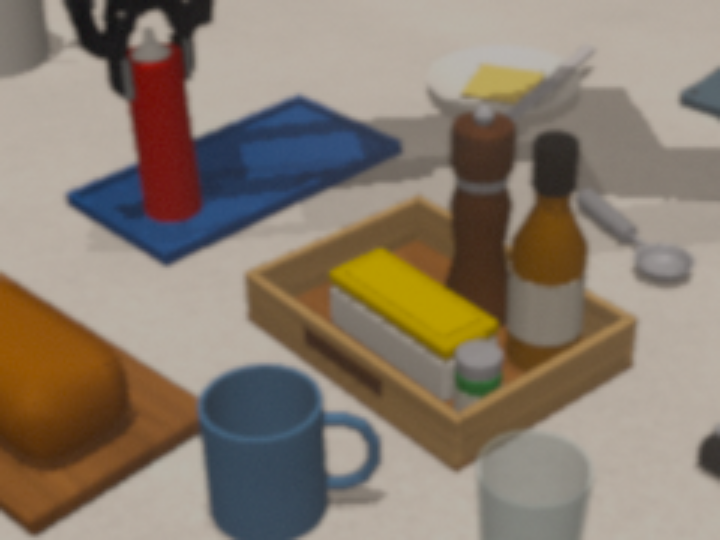

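The sauce stands on the tray, upright, with light contact. I'll release it and go to the mill.

Emit:
step_arm([
  {"dp":[0,0,0.002],"twist":0},
  {"dp":[0,0,0.002],"twist":0},
  {"dp":[0,0,0.002],"twist":0},
])

```text
t: 5.95
ee_pos: [0.5922, -0.3188, 0.2938]
orientation: [-3.141, 0.0, 1.459]
ft_force: [-4.1, 1.3, 7.6]
width: 0.0504
finger_force: 54.9
```

Emit:
step_arm([
  {"dp":[0,0,0],"twist":0},
  {"dp":[0,0,0],"twist":0},
  {"dp":[0,0,0],"twist":0},
  {"dp":[0,0,0],"twist":0},
  {"dp":[0,0,0.05],"twist":0},
  {"dp":[0,0,0.12],"twist":0},
  {"dp":[0,0,0.2],"twist":0},
  {"dp":[0,0,0.25],"twist":0},
], fingers=0.5)

```text
t: 6.62
ee_pos: [0.5929, -0.3199, 0.3958]
orientation: [3.138, 0.002, 1.458]
ft_force: [0.6, 0.0, 0.1]
width: 0.0639
finger_force: 0.0
```

Emit:
step_arm([
  {"dp":[-0.02,0.1,0],"twist":0},
  {"dp":[-0.04,0.2,0],"twist":0},
  {"dp":[-0.06,0.3,0],"twist":0},
  {"dp":[-0.08,0.4,0],"twist":0},
  {"dp":[-0.1,0.5,0],"twist":0},
  {"dp":[-0.12,0.6,0],"twist":0},
  {"dp":[-0.14,0.7,0],"twist":0},
  {"dp":[-0.146,0.77,0],"twist":0},
  {"dp":[-0.146,0.782,0],"twist":0},
  {"dp":[-0.146,0.782,0],"twist":0},
], fingers=1)

```text
t: 7.45
ee_pos: [0.534, -0.0049, 0.393]
orientation: [3.141, -0.0, 1.461]
ft_force: [-0.5, 0.9, 0.3]
width: 0.0858
finger_force: 0.0
```

```bash
python3 - <<'E'
from h import *
s=state();print({k:np.round(s[k],4).tolist() for k in ['t','ee_pos','orientation','width']})
m=camera_model('wrist');p,d=read_camera('wrist');save('w1.png',p);W=world('wrist',d,m)
q=(np.hypot(W[...,0]-.534,W[...,1]+.007)<.035)&(W[...,2]>.166)&(W[...,2]<.18)
print(q.sum(),cv2.minEnclosingCircle(W[q][:,:2].astype(np.float32)) if q.sum()>5 else '')
p,d=read_camera('top');W=world('top',d)
q=(np.hypot(W[...,0]-.591,W[...,1]+.319)<.045)&(W[...,2]>.148)&(W[...,2]<.16)
print(q.sum(),cv2.minEnclosingCircle(W[q][:,:2].astype(np.float32)) if q.sum()>5 else '', W[q].mean(0) if q.sum() else '')
E
```

```text
{'t': 7.45, 'ee_pos': [0.534, -0.0049, 0.393], 'orientation': [3.1406, -0.0001, 1.4611], 'width': 0.0858}
3263 ((0.5315043926239014, -0.006794449873268604), 0.023831799626350403)
289 ((0.5912933349609375, -0.31687474250793457), 0.026885535567998886) [ 0.59036789 -0.31440268  0.15542248]
```

Emit:
step_arm([
  {"dp":[0,0,-0.09],"twist":0},
  {"dp":[0,0,-0.17],"twist":0},
  {"dp":[0,0,-0.21],"twist":0},
  {"dp":[0,0,-0.22],"twist":0},
  {"dp":[0,0,-0.22],"twist":0},
  {"dp":[0,0,-0.22],"twist":0},
])

```text
t: 8.05
ee_pos: [0.5349, -0.008, 0.3054]
orientation: [3.14, 0.0, 1.456]
ft_force: [-0.2, -0.5, 0.8]
width: 0.0848
finger_force: 0.0
```

Emit:
step_arm([
  {"dp":[0,0,0],"twist":0},
  {"dp":[0,0,0],"twist":0},
  {"dp":[0,0,0],"twist":0},
  {"dp":[0,0,0],"twist":0},
  {"dp":[0,0,0],"twist":0},
  {"dp":[0,0,0],"twist":0},
  {"dp":[0,0,0],"twist":0},
  {"dp":[0,0,0],"twist":0},
], fingers=-1, squeeze=50)

```text
t: 8.72
ee_pos: [0.5342, -0.0067, 0.3061]
orientation: [3.14, 0.0, 1.458]
ft_force: [-1.7, 0.0, 6.3]
width: 0.047
finger_force: 50.6
```

Emit:
step_arm([
  {"dp":[0,0,0.03],"twist":0},
  {"dp":[0,0,0.08],"twist":0},
  {"dp":[0,0,0.14],"twist":0},
  {"dp":[0,0,0.18],"twist":0},
  {"dp":[0,-0.02,0.19],"twist":0},
  {"dp":[-0.01,-0.07,0.19],"twist":0},
  {"dp":[-0.015,-0.15,0.19],"twist":0},
  {"dp":[-0.02,-0.24,0.19],"twist":0},
  {"dp":[-0.03,-0.33,0.19],"twist":0},
  {"dp":[-0.04,-0.42,0.19],"twist":0},
])

```text
t: 9.55
ee_pos: [0.5174, -0.1764, 0.3797]
orientation: [-3.14, -0.0, 1.459]
ft_force: [0.2, 0.2, -2.5]
width: 0.0468
finger_force: 52.3
```

Emit:
step_arm([
  {"dp":[-0.01,-0.09,0],"twist":0},
  {"dp":[-0.02,-0.18,0],"twist":0},
  {"dp":[-0.025,-0.26,0],"twist":0},
  {"dp":[-0.027,-0.32,0],"twist":0},
  {"dp":[-0.027,-0.35,0],"twist":0},
  {"dp":[-0.027,-0.36,-0.02],"twist":0},
  {"dp":[-0.027,-0.36,-0.06],"twist":0},
  {"dp":[-0.027,-0.36,-0.11],"twist":0},
  {"dp":[-0.027,-0.36,-0.15],"twist":0},
  {"dp":[-0.027,-0.36,-0.175],"twist":0},
])

```text
t: 10.38
ee_pos: [0.5068, -0.3168, 0.3076]
orientation: [-3.138, -0.003, 1.459]
ft_force: [-0.5, 0.5, -2.8]
width: 0.047
finger_force: 52.3
```

Emit:
step_arm([
  {"dp":[0,0,-0.01],"twist":0},
  {"dp":[0,0,-0.015],"twist":0},
  {"dp":[0,0,-0.015],"twist":0},
  {"dp":[0,0,-0.015],"twist":0},
])

```text
t: 10.72
ee_pos: [0.5074, -0.318, 0.3052]
orientation: [3.141, 0.0, 1.459]
ft_force: [-1.6, 1.8, 1.0]
width: 0.047
finger_force: 52.6
```

Emit:
step_arm([
  {"dp":[0,0,0],"twist":0},
  {"dp":[0,0,0],"twist":0},
  {"dp":[0,0,0],"twist":0},
  {"dp":[0,0,0],"twist":0},
  {"dp":[0,0,0.05],"twist":0},
  {"dp":[0,0,0.12],"twist":0},
  {"dp":[0,0,0.18],"twist":0},
  {"dp":[0,0,0.21],"twist":0},
], fingers=0.45)

```text
t: 11.38
ee_pos: [0.5078, -0.3192, 0.3922]
orientation: [3.138, 0.003, 1.458]
ft_force: [0.9, -0.3, 0.7]
width: 0.0622
finger_force: 0.0
```

Emit:
step_arm([
  {"dp":[0.01,0.1,0],"twist":0},
  {"dp":[0.02,0.2,0],"twist":0},
  {"dp":[0.03,0.3,0],"twist":0},
  {"dp":[0.04,0.4,0],"twist":0},
  {"dp":[0.05,0.5,0],"twist":0},
  {"dp":[0.06,0.6,0],"twist":0},
  {"dp":[0.07,0.7,0],"twist":0},
  {"dp":[0.08,0.8,0],"twist":0},
  {"dp":[0.09,0.9,0],"twist":0},
  {"dp":[0.09,0.96,0],"twist":0},
])

```text
t: 12.22
ee_pos: [0.5433, 0.0687, 0.389]
orientation: [3.141, -0.001, 1.459]
ft_force: [0.6, 0.2, -0.0]
width: 0.0617
finger_force: 0.0
```

Emit:
step_arm([
  {"dp":[0,0,0],"twist":0},
  {"dp":[0,0,-0.05],"twist":0},
  {"dp":[0,0,-0.11],"twist":0},
  {"dp":[0,0,-0.15],"twist":0},
  {"dp":[0,0,-0.168],"twist":0},
  {"dp":[0,0,-0.168],"twist":0},
  {"dp":[0,0,-0.168],"twist":0},
])

```text
t: 12.8
ee_pos: [0.5436, 0.0647, 0.3219]
orientation: [3.141, 0.0, 1.457]
ft_force: [0.3, 0.0, 1.0]
width: 0.0623
finger_force: 0.0
```

Emit:
step_arm([
  {"dp":[0,0,0],"twist":0},
  {"dp":[0,0,0],"twist":0},
  {"dp":[0,0,0],"twist":0},
  {"dp":[0,0,0],"twist":0},
  {"dp":[0,0,0],"twist":0},
  {"dp":[0,0,0],"twist":0},
  {"dp":[0,0,0],"twist":0},
  {"dp":[0,0,0],"twist":0},
], fingers=-1, squeeze=50)

```text
t: 13.47
ee_pos: [0.5433, 0.0652, 0.3229]
orientation: [3.14, 0.0, 1.458]
ft_force: [-1.9, -0.3, 6.2]
width: 0.0307
finger_force: 49.0
```

```bash
python3 - <<'E'
from h import *
p,d=read_camera('scene');save('s2.png',cv2.resize(p[80:260,120:360],None,fx=3,fy=3))
E
```

```text
(no output)
```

View pics/s2.png

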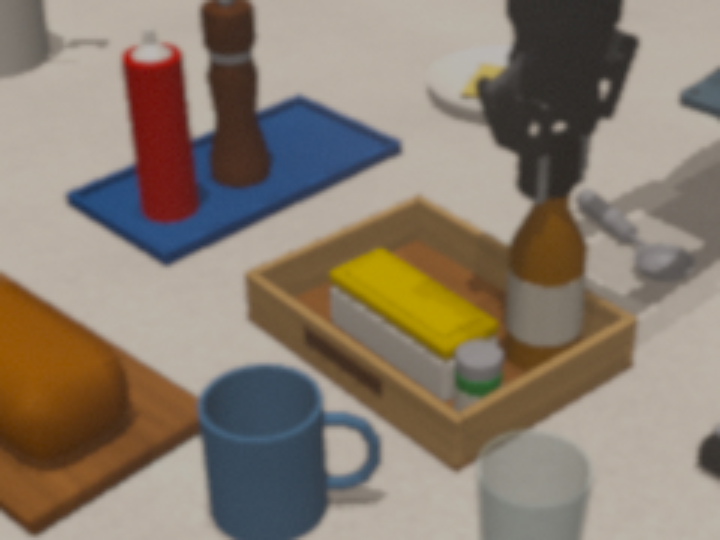

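Sauce and mill stand on the tray, and the gripper holds the oil cap. I'll carry the oil over.

Emit:
step_arm([
  {"dp":[0,0,0.03],"twist":0},
  {"dp":[0,0,0.08],"twist":0},
  {"dp":[0,0,0.14],"twist":0},
  {"dp":[0,0,0.18],"twist":0},
  {"dp":[-0.006,-0.02,0.19],"twist":0},
  {"dp":[-0.02,-0.07,0.19],"twist":0},
  {"dp":[-0.045,-0.15,0.19],"twist":0},
  {"dp":[-0.075,-0.24,0.19],"twist":0},
  {"dp":[-0.1,-0.33,0.19],"twist":0},
  {"dp":[-0.13,-0.42,0.19],"twist":0},
])

```text
t: 14.35
ee_pos: [0.4901, -0.1043, 0.3963]
orientation: [-3.14, -0.0, 1.459]
ft_force: [0.9, -0.9, -4.1]
width: 0.0308
finger_force: 50.5
```

Emit:
step_arm([
  {"dp":[-0.03,-0.09,0],"twist":0},
  {"dp":[-0.06,-0.18,0],"twist":0},
  {"dp":[-0.09,-0.27,0],"twist":0},
  {"dp":[-0.12,-0.36,0],"twist":0},
  {"dp":[-0.14,-0.44,0],"twist":0},
  {"dp":[-0.155,-0.5,0],"twist":0},
  {"dp":[-0.165,-0.53,0],"twist":0},
  {"dp":[-0.167,-0.54,-0.02],"twist":0},
  {"dp":[-0.167,-0.54,-0.06],"twist":0},
  {"dp":[-0.167,-0.54,-0.11],"twist":0},
])

```text
t: 15.18
ee_pos: [0.4244, -0.3184, 0.3529]
orientation: [3.14, 0.0, 1.457]
ft_force: [0.0, 0.2, -4.2]
width: 0.0308
finger_force: 50.6
```

Emit:
step_arm([
  {"dp":[0,0,-0.04],"twist":0},
  {"dp":[0,0,-0.065],"twist":0},
  {"dp":[0,0,-0.076],"twist":0},
  {"dp":[0,0,-0.08],"twist":0},
  {"dp":[0,0,-0.08],"twist":0},
  {"dp":[0,0,-0.08],"twist":0},
])

```text
t: 15.68
ee_pos: [0.4246, -0.3182, 0.3219]
orientation: [-3.141, 0.0, 1.459]
ft_force: [-1.9, 1.4, 0.2]
width: 0.0308
finger_force: 51.1
```

Emit:
step_arm([
  {"dp":[0,0,0],"twist":0},
  {"dp":[0,0,0],"twist":0},
  {"dp":[0,0,0],"twist":0},
  {"dp":[0,0,0],"twist":0},
  {"dp":[0,0,0.05],"twist":0},
  {"dp":[0,0,0.12],"twist":0},
  {"dp":[0,0,0.18],"twist":0},
  {"dp":[0,0,0.2],"twist":0},
], fingers=0.2)

```text
t: 16.35
ee_pos: [0.4251, -0.3194, 0.4054]
orientation: [3.137, 0.004, 1.458]
ft_force: [-0.4, 0.6, 0.1]
width: 0.0514
finger_force: 0.0
```

Emit:
step_arm([
  {"dp":[0.05,0.08,0],"twist":0},
  {"dp":[0.1,0.17,0],"twist":0},
  {"dp":[0.15,0.26,0],"twist":0},
  {"dp":[0.2,0.34,0],"twist":0},
  {"dp":[0.25,0.43,0],"twist":0},
  {"dp":[0.3,0.51,0],"twist":0},
  {"dp":[0.35,0.6,0],"twist":0},
  {"dp":[0.4,0.68,0],"twist":0},
  {"dp":[0.44,0.75,0],"twist":0},
  {"dp":[0.45,0.767,0],"twist":0},
], fingers=0.7)

```text
t: 17.18
ee_pos: [0.606, -0.0077, 0.4006]
orientation: [3.141, -0.002, 1.462]
ft_force: [-0.3, -0.0, 0.3]
width: 0.0724
finger_force: 0.0
```

Emit:
step_arm([
  {"dp":[0,0,0],"twist":0},
  {"dp":[0,0,0],"twist":0},
])

```text
t: 17.35
ee_pos: [0.6043, -0.012, 0.4008]
orientation: [-3.14, 0.001, 1.459]
ft_force: [-0.5, 0.0, -0.7]
width: 0.0728
finger_force: 0.0
```

```bash
python3 - <<'E'
from h import *
s=state();print({k:np.round(s[k],4).tolist() for k in ['t','ee_pos','orientation','width']})
m=camera_model('wrist');p,d=read_camera('wrist');save('w2.png',p);W=world('wrist',d,m)
hsv=cv2.cvtColor(p,cv2.COLOR_RGB2HSV)
def ana(n,p,W):
    hsv=cv2.cvtColor(p,cv2.COLOR_RGB2HSV)
    q=(hsv[...,1]>180)&(hsv[...,0]>22)&(hsv[...,0]<34)&(abs(W[...,0]-.604)<.06)&(abs(W[...,1]+.0125)<.1)&(W[...,2]>.05)&(W[...,2]<.065)
    print(n,q.sum(),cv2.minAreaRect((W[q][:,:2]*1000).astype(np.float32)),W[q].mean(0).round(4))
ana('wrist',p,W)
for xr in [(.45,.72)]:
    q=(W[...,0]>.45)&(W[...,0]<.72)&(W[...,1]>-.16)&(W[...,1]<.14)&(W[...,2]>.042)&(W[...,2]<.049)&~((abs(W[...,0]-.604)<.045)&(abs(W[...,1]+.0125)<.082))
    print('caddy',q.sum(),cv2.minAreaRect((W[q][:,:2]*1000).astype(np.float32)))
p,d=read_camera('top');W=world('top',d)
def circ(n,c,zr):
    q=(np.hypot(W[...,0]-c[0],W[...,1]-c[1])<.04)&(W[...,2]>zr[0])&(W[...,2]<zr[1])
    print(n,q.sum(),cv2.minEnclosingCircle(W[q][:,:2].astype(np.float32)) if q.sum()>5 else '',W[q].mean(0).round(4) if q.sum() else '')
circ('oil',(.424,-.319),(.18,.195));circ('mill',(.507,-.319),(.165,.178));circ('sauce',(.591,-.318),(.148,.16))
hsv=cv2.cvtColor(p,cv2.COLOR_RGB2HSV)
p2,d2=read_camera('scene');W2=world('scene',d2);ana('scene',p2,W2)
for n,w in(('top',W),('scene',W2)):
    q=(w[...,0]>.41)&(w[...,0]<.62)&(abs(w[...,1]-.306)<.1)&(w[...,2]>.033)&(w[...,2]<.04)
    print(n,'plate',q.sum(),np.percentile(w[q],[1,99],axis=0).round(4).tolist())
E
```

```text
{'t': 17.35, 'ee_pos': [0.6043, -0.012, 0.4008], 'orientation': [-3.1404, 0.0007, 1.4589], 'width': 0.0728}
wrist 6577 ((602.1600952148438, -14.012947082519531), (140.09707641601562, 53.53632736206055), 82.68368530273438) [ 0.6029 -0.0084  0.056 ]
caddy 6116 ((577.6007690429688, -11.104339599609375), (245.72999572753906, 184.46490478515625), 83.45614624023438)
oil 166 ((0.42281147837638855, -0.3170909583568573), 0.01635489985346794) [ 0.4235 -0.3163  0.187 ]
mill 289 ((0.506803035736084, -0.3158516585826874), 0.023958774283528328) [ 0.5057 -0.3151  0.1726]
sauce 293 ((0.5917052030563354, -0.31497105956077576), 0.026934223249554634) [ 0.5906 -0.3146  0.1553]
scene 891 ((606.61669921875, -12.390975952148438), (137.89923095703125, 55.89556121826172), 83.72695922851562) [ 0.6102 -0.0083  0.057 ]
top plate 2949 [[0.4191, 0.2304, 0.0331], [0.5665, 0.3831, 0.0398]]
scene plate 3756 [[0.4218, 0.2296, 0.0338], [0.5713, 0.3823, 0.0391]]
```

View pics/w2.png

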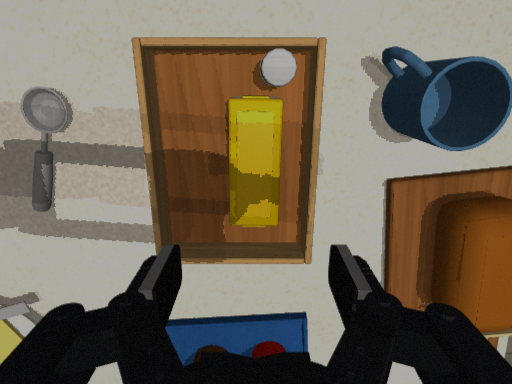

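The butter lies at about (.604,-.013) with yaw close to the caddy's (pixels 228–283, 97–227). The row in front of it is empty and all three tall things stand upright on the tray. I'll descend on the butter.

Emit:
step_arm([
  {"dp":[0,0,-0.08],"twist":0},
  {"dp":[0,0,-0.17],"twist":0},
  {"dp":[0,0,-0.27],"twist":0},
  {"dp":[0,0,-0.36],"twist":0},
  {"dp":[0,0,-0.43],"twist":0},
  {"dp":[0,0,-0.48],"twist":0},
  {"dp":[0,0,-0.52],"twist":0},
  {"dp":[0,0,-0.535],"twist":0},
  {"dp":[0,0,-0.535],"twist":0},
  {"dp":[0,0,-0.535],"twist":0},
])

```text
t: 18.33
ee_pos: [0.6046, -0.0129, 0.1882]
orientation: [3.141, 0.0, 1.456]
ft_force: [0.3, -0.7, 0.4]
width: 0.0724
finger_force: 0.0
```

Emit:
step_arm([
  {"dp":[0,0,0],"twist":0},
  {"dp":[0,0,0],"twist":0},
  {"dp":[0,0,0],"twist":0},
  {"dp":[0,0,0],"twist":0},
  {"dp":[0,0,0],"twist":0},
  {"dp":[0,0,0],"twist":0},
  {"dp":[0,0,0],"twist":0},
], fingers=-1, squeeze=50)

```text
t: 18.92
ee_pos: [0.6051, -0.0123, 0.1894]
orientation: [3.139, 0.001, 1.458]
ft_force: [-1.4, -0.4, 7.6]
width: 0.0535
finger_force: 54.9
```

Emit:
step_arm([
  {"dp":[0,0,0.02],"twist":0},
  {"dp":[0,0,0.06],"twist":0},
  {"dp":[0,0,0.12],"twist":0},
  {"dp":[0,0,0.18],"twist":0},
  {"dp":[0,0,0.24],"twist":0},
  {"dp":[0,0,0.27],"twist":0},
  {"dp":[0,0,0.28],"twist":0},
  {"dp":[0,0,0.28],"twist":0},
])

```text
t: 19.58
ee_pos: [0.6046, -0.0118, 0.3008]
orientation: [3.139, 0.0, 1.458]
ft_force: [0.4, 0.5, -4.1]
width: 0.0536
finger_force: 54.1
```

```bash
python3 - <<'E'
from h import *
s=state();print({k:np.round(s[k],4).tolist() for k in ['t','ee_pos','orientation','width','ft_force','torque']})
p,d=read_camera('scene');save('s3.png',cv2.resize(p[80:260,120:360],None,fx=3,fy=3))
E
```

```text
{'t': 19.5833, 'ee_pos': [0.6046, -0.0118, 0.3008], 'orientation': [3.1395, 0.0001, 1.4579], 'width': 0.0536, 'ft_force': [0.3767, 0.4996, -4.1038], 'torque': [-0.0028, -0.0223, 0.0193]}
```

View pics/s3.png

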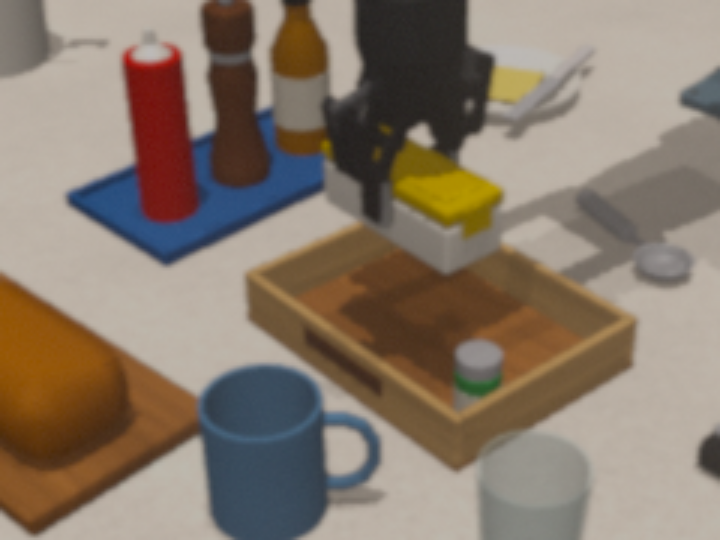

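Emit:
step_arm([
  {"dp":[-0.007,0.02,0],"twist":0},
  {"dp":[-0.024,0.07,0],"twist":0},
  {"dp":[-0.05,0.15,0],"twist":0},
  {"dp":[-0.08,0.24,0],"twist":0},
  {"dp":[-0.11,0.33,0],"twist":0},
  {"dp":[-0.145,0.42,0],"twist":0},
  {"dp":[-0.175,0.51,0],"twist":0},
  {"dp":[-0.205,0.6,0],"twist":0},
  {"dp":[-0.235,0.68,0],"twist":0},
  {"dp":[-0.255,0.74,0],"twist":0},
])

```text
t: 20.47
ee_pos: [0.4999, 0.2868, 0.2978]
orientation: [-3.138, 0.001, 1.459]
ft_force: [0.5, 0.1, -3.8]
width: 0.0535
finger_force: 54.1
```

Emit:
step_arm([
  {"dp":[-0.013,0.04,0],"twist":0},
  {"dp":[-0.019,0.057,0],"twist":0},
  {"dp":[-0.019,0.057,-0.03],"twist":0},
  {"dp":[-0.019,0.057,-0.08],"twist":0},
  {"dp":[-0.019,0.057,-0.13],"twist":0},
  {"dp":[-0.019,0.057,-0.17],"twist":0},
  {"dp":[-0.019,0.057,-0.19],"twist":0},
  {"dp":[-0.019,0.057,-0.2],"twist":0},
  {"dp":[-0.019,0.057,-0.204],"twist":0},
  {"dp":[-0.019,0.057,-0.204],"twist":0},
])

```text
t: 21.3
ee_pos: [0.494, 0.3061, 0.2193]
orientation: [-3.139, 0.002, 1.457]
ft_force: [-6.9, -4.2, 9.9]
width: 0.0535
finger_force: 55.2
```

Emit:
step_arm([
  {"dp":[0,0,0],"twist":0},
  {"dp":[0,0,0],"twist":0},
])

```text
t: 21.47
ee_pos: [0.494, 0.3061, 0.2193]
orientation: [-3.14, 0.001, 1.457]
ft_force: [-8.0, -3.1, 10.8]
width: 0.0534
finger_force: 55.3
```

```bash
python3 - <<'E'
from h import *
p,d=read_camera('scene');W=world('scene',d);save('s4.png',cv2.resize(p[120:280,280:500],None,fx=3,fy=3))
E
```

```text
(no output)
```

View pics/s4.png

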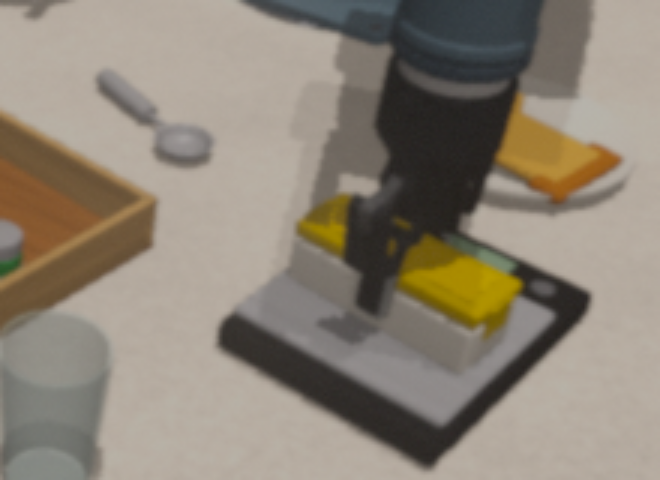

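Emit:
step_arm([
  {"dp":[0,0,0.002],"twist":0},
  {"dp":[0,0,0.002],"twist":0},
  {"dp":[0,0,0.002],"twist":0},
])

```text
t: 21.77
ee_pos: [0.4951, 0.3066, 0.2193]
orientation: [3.141, 0.0, 1.457]
ft_force: [-1.5, -1.8, 5.0]
width: 0.0533
finger_force: 54.9
```

Emit:
step_arm([
  {"dp":[0,0,0],"twist":0},
  {"dp":[0,0,0],"twist":0},
  {"dp":[0,0,0],"twist":0},
  {"dp":[0,0,0],"twist":0},
  {"dp":[0,0,0.06],"twist":0},
  {"dp":[0,0,0.14],"twist":0},
  {"dp":[0,0,0.24],"twist":0},
  {"dp":[0,0,0.34],"twist":0},
  {"dp":[0,0,0.42],"twist":0},
  {"dp":[0,0,0.45],"twist":0},
], fingers=0.7)

```text
t: 22.6
ee_pos: [0.4957, 0.3072, 0.4047]
orientation: [3.133, -0.004, 1.458]
ft_force: [0.4, 1.1, 0.6]
width: 0.0729
finger_force: 0.0
```

Emit:
step_arm([
  {"dp":[0,-0.1,0],"twist":0},
  {"dp":[0,-0.2,0],"twist":0},
  {"dp":[0,-0.3,0],"twist":0},
  {"dp":[0,-0.4,0],"twist":0},
  {"dp":[0,-0.5,0],"twist":0},
  {"dp":[0,-0.6,0],"twist":0},
  {"dp":[0,-0.7,0],"twist":0},
  {"dp":[0,-0.8,0],"twist":0},
  {"dp":[0,-0.8,0],"twist":0},
], fingers=0.2)

```text
t: 23.35
ee_pos: [0.4952, -0.0193, 0.3988]
orientation: [3.14, 0.004, 1.452]
ft_force: [-0.2, 0.7, 0.3]
width: 0.051
finger_force: 0.0
```

```bash
python3 - <<'E'
from h import *
s=state();print({k:np.round(s[k],4).tolist() for k in ['t','ee_pos']})
for c in ['top','scene']:
    p,d=read_camera(c);W=world(c,d)
    if c=='top':save('t5.png',cv2.resize(p[205:325,90:250],None,fx=4,fy=4))
    hsv=cv2.cvtColor(p,cv2.COLOR_RGB2HSV);near=(abs(W[...,0]-.494)<.12)&(abs(W[...,1]-.306)<.12)
    q=near&(W[...,2]>.08)&(W[...,2]<.094)
    print(c,'lid',q.sum(),cv2.minAreaRect((W[q][:,:2]*1000).astype(np.float32)),W[q].mean(0).round(4),np.linalg.lstsq(np.c_[W[q][:,:2]-W[q][:,:2].mean(0),np.ones(q.sum())],W[q][:,2],rcond=None)[0].round(3))
    q=near&(W[...,2]>.033)&(W[...,2]<.039)&(W[...,0]>.418)
    print(c,'plate',q.sum(),cv2.minAreaRect((W[q][:,:2]*1000).astype(np.float32)),np.percentile(W[q],[.5,99.5],axis=0).round(4).tolist())
E
```

```text
{'t': 23.35, 'ee_pos': [0.4952, -0.0193, 0.3988]}
top lid 1252 ((495.46075439453125, 305.9155578613281), (140.97264099121094, 54.01173782348633), 83.59912872314453) [0.4949 0.3054 0.0863] [-0.003 -0.001  0.086]
top plate 1780 ((494.4169616699219, 306.39208984375), (154.9033203125, 152.56275939941406), 86.25720977783203) [[0.419, 0.2282, 0.033], [0.5696, 0.3849, 0.039]]
scene lid 1354 ((497.0916748046875, 304.462890625), (141.46241760253906, 57.096527099609375), 82.81835174560547) [0.5022 0.3091 0.0865] [-0.041  0.001  0.086]
scene plate 1701 ((495.4872131347656, 305.0138854980469), (156.07693481445312, 152.4789581298828), 86.5982894897461) [[0.4264, 0.2263, 0.0332], [0.573, 0.385, 0.0388]]
```

View pics/t5.png

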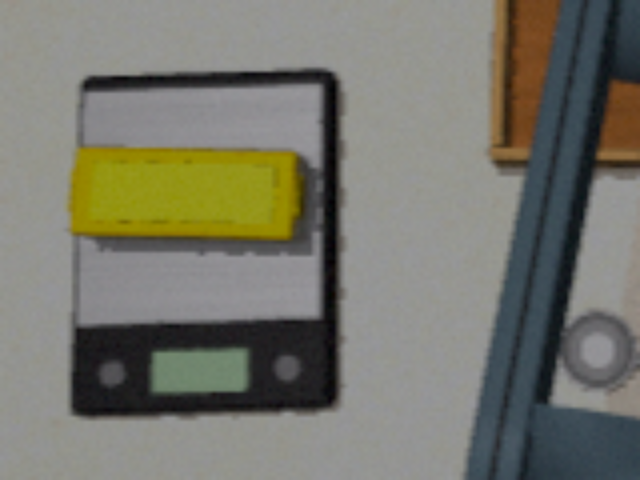

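The butter is level (tilt ≤0.3%) and within about 1 mm of the plate centre; the apparent shift in the crop is parallax. Next I return the oil.

Emit:
step_arm([
  {"dp":[-0.023,-0.1,0],"twist":0},
  {"dp":[-0.046,-0.2,0],"twist":0},
  {"dp":[-0.07,-0.3,0],"twist":0},
  {"dp":[-0.092,-0.4,0],"twist":0},
  {"dp":[-0.115,-0.5,0],"twist":0},
  {"dp":[-0.14,-0.6,0],"twist":0},
  {"dp":[-0.16,-0.7,0],"twist":0},
  {"dp":[-0.176,-0.764,0],"twist":0},
  {"dp":[-0.176,-0.764,0],"twist":0},
  {"dp":[-0.176,-0.764,0],"twist":0},
])

```text
t: 24.28
ee_pos: [0.425, -0.3188, 0.3983]
orientation: [-3.141, -0.001, 1.457]
ft_force: [0.1, 0.5, 0.2]
width: 0.0514
finger_force: 0.0
```

Emit:
step_arm([
  {"dp":[0,0,-0.08],"twist":0},
  {"dp":[0,0,-0.15],"twist":0},
  {"dp":[0,0,-0.18],"twist":0},
  {"dp":[0,0,-0.193],"twist":0},
  {"dp":[0,0,-0.193],"twist":0},
  {"dp":[0,0,-0.193],"twist":0},
])

```text
t: 24.78
ee_pos: [0.4254, -0.3177, 0.3223]
orientation: [3.141, 0.0, 1.46]
ft_force: [-0.0, 0.0, 0.8]
width: 0.0509
finger_force: 0.0
```

Emit:
step_arm([
  {"dp":[0,0,0],"twist":0},
  {"dp":[0,0,0],"twist":0},
  {"dp":[0,0,0],"twist":0},
  {"dp":[0,0,0],"twist":0},
  {"dp":[0,0,0],"twist":0},
  {"dp":[0,0,0],"twist":0},
  {"dp":[0,0,0],"twist":0},
], fingers=-1, squeeze=50)

```text
t: 25.37
ee_pos: [0.4244, -0.319, 0.323]
orientation: [3.141, 0.001, 1.457]
ft_force: [-2.0, 0.5, 6.2]
width: 0.0308
finger_force: 49.1
```

Emit:
step_arm([
  {"dp":[0,0,0.03],"twist":0},
  {"dp":[0,0,0.08],"twist":0},
  {"dp":[0,0,0.14],"twist":0},
  {"dp":[0,0,0.18],"twist":0},
  {"dp":[0.006,0.02,0.19],"twist":0},
  {"dp":[0.02,0.07,0.19],"twist":0},
  {"dp":[0.045,0.15,0.19],"twist":0},
  {"dp":[0.075,0.24,0.19],"twist":0},
  {"dp":[0.1,0.33,0.19],"twist":0},
  {"dp":[0.13,0.42,0.19],"twist":0},
])

```text
t: 26.2
ee_pos: [0.476, -0.1486, 0.3963]
orientation: [-3.14, -0.001, 1.457]
ft_force: [0.5, 0.4, -4.1]
width: 0.0306
finger_force: 50.5
```

Emit:
step_arm([
  {"dp":[0.03,0.09,0],"twist":0},
  {"dp":[0.06,0.18,0],"twist":0},
  {"dp":[0.09,0.27,0],"twist":0},
  {"dp":[0.12,0.36,0],"twist":0},
  {"dp":[0.14,0.44,0],"twist":0},
  {"dp":[0.155,0.5,0],"twist":0},
  {"dp":[0.165,0.53,0],"twist":0},
  {"dp":[0.167,0.54,0],"twist":0},
  {"dp":[0.167,0.54,-0.02],"twist":0},
  {"dp":[0.167,0.54,-0.06],"twist":0},
])

```text
t: 27.03
ee_pos: [0.5436, 0.0646, 0.3743]
orientation: [3.138, 0.001, 1.458]
ft_force: [-0.1, -0.3, -4.9]
width: 0.0307
finger_force: 50.6
```

Emit:
step_arm([
  {"dp":[0,0,-0.04],"twist":0},
  {"dp":[0,0,-0.08],"twist":0},
  {"dp":[0,0,-0.11],"twist":0},
  {"dp":[0,0,-0.122],"twist":0},
  {"dp":[0,0,-0.127],"twist":0},
  {"dp":[0,0,-0.128],"twist":0},
  {"dp":[0,0,-0.128],"twist":0},
  {"dp":[0,0,-0.128],"twist":0},
])

```text
t: 27.7
ee_pos: [0.5418, 0.0639, 0.3238]
orientation: [-3.138, 0.001, 1.456]
ft_force: [-8.6, 0.6, 12.4]
width: 0.0308
finger_force: 52.7
```

Emit:
step_arm([
  {"dp":[0,0,0.004],"twist":0},
  {"dp":[0,0,0.004],"twist":0},
  {"dp":[0,0,0.004],"twist":0},
])

```text
t: 27.95
ee_pos: [0.5433, 0.0642, 0.3237]
orientation: [3.141, 0.0, 1.456]
ft_force: [0.4, -0.6, -4.7]
width: 0.031
finger_force: 50.4
```

Emit:
step_arm([
  {"dp":[0,0,0],"twist":0},
  {"dp":[0,0,0],"twist":0},
  {"dp":[0,0,0],"twist":0},
  {"dp":[0,0,0],"twist":0},
  {"dp":[0,0,0.05],"twist":0},
  {"dp":[0,0,0.12],"twist":0},
  {"dp":[0,0,0.17],"twist":0},
  {"dp":[0,0,0.184],"twist":0},
], fingers=0.2)

```text
t: 28.62
ee_pos: [0.5442, 0.0653, 0.4013]
orientation: [3.135, -0.0, 1.458]
ft_force: [0.4, -0.3, 0.2]
width: 0.0515
finger_force: 0.0
```

```bash
cat > chk.py <<'E'
from h import *
def run():
    for c in ['top','scene']:
        p,d=read_camera(c);W=world(c,d)
        for n,zr,cs in [('oil',(.183,.195),[(.542,.065)]),('mill',(.165,.18),[(.534,-.006),(.507,-.318)]),('sauce',(.148,.162),[(.529,-.074),(.591,-.318)])]:
            for q0 in cs:
                q=(np.hypot(W[...,0]-q0[0],W[...,1]-q0[1])<.035)&(W[...,2]>zr[0])&(W[...,2]<zr[1])
                if q.sum()>100: print(c,n,q.sum(),np.round(cv2.minEnclosingCircle(W[q][:,:2].astype(np.float32))[0],4))
E
python3 -c "import chk;chk.run()"
```

```text
top mill 297 [ 0.5067 -0.3162]
top sauce 314 [ 0.5916 -0.3148]
scene oil 119 [0.5459 0.0642]
scene mill 141 [ 0.5104 -0.3185]
scene sauce 173 [ 0.5952 -0.3151]
```

Emit:
step_arm([
  {"dp":[-0.01,-0.1,0],"twist":0},
  {"dp":[-0.02,-0.2,0],"twist":0},
  {"dp":[-0.03,-0.3,0],"twist":0},
  {"dp":[-0.04,-0.4,0],"twist":0},
  {"dp":[-0.05,-0.5,0],"twist":0},
  {"dp":[-0.06,-0.6,0],"twist":0},
  {"dp":[-0.07,-0.7,0],"twist":0},
  {"dp":[-0.08,-0.8,0],"twist":0},
  {"dp":[-0.09,-0.9,0],"twist":0},
  {"dp":[-0.09,-0.96,0],"twist":0},
], fingers=0.5)

```text
t: 29.55
ee_pos: [0.5059, -0.3225, 0.3952]
orientation: [-3.139, -0.0, 1.455]
ft_force: [1.1, 0.3, -0.2]
width: 0.0638
finger_force: 0.0
```

Emit:
step_arm([
  {"dp":[0,0,0],"twist":0},
  {"dp":[0,0,0],"twist":0},
  {"dp":[0,0,-0.08],"twist":0},
  {"dp":[0,0,-0.16],"twist":0},
  {"dp":[0,0,-0.21],"twist":0},
  {"dp":[0,0,-0.232],"twist":0},
  {"dp":[0,0,-0.232],"twist":0},
  {"dp":[0,0,-0.232],"twist":0},
])

```text
t: 30.22
ee_pos: [0.5076, -0.3179, 0.3048]
orientation: [-3.141, -0.0, 1.459]
ft_force: [-0.1, 0.6, 1.0]
width: 0.0639
finger_force: 0.0
```

Emit:
step_arm([
  {"dp":[0,0,0],"twist":0},
  {"dp":[0,0,0],"twist":0},
  {"dp":[0,0,0],"twist":0},
  {"dp":[0,0,0],"twist":0},
  {"dp":[0,0,0],"twist":0},
  {"dp":[0,0,0],"twist":0},
  {"dp":[0,0,0],"twist":0},
], fingers=-1, squeeze=50)

```text
t: 30.8
ee_pos: [0.5075, -0.3191, 0.3067]
orientation: [3.139, 0.002, 1.458]
ft_force: [-2.4, 1.4, 6.1]
width: 0.047
finger_force: 51.4
```

Emit:
step_arm([
  {"dp":[0,0,0.03],"twist":0},
  {"dp":[0,0,0.08],"twist":0},
  {"dp":[0,0,0.14],"twist":0},
  {"dp":[0,0,0.18],"twist":0},
  {"dp":[0.001,0.02,0.19],"twist":0},
  {"dp":[0.005,0.07,0.19],"twist":0},
  {"dp":[0.012,0.15,0.19],"twist":0},
  {"dp":[0.02,0.24,0.19],"twist":0},
  {"dp":[0.03,0.33,0.19],"twist":0},
  {"dp":[0.04,0.42,0.19],"twist":0},
])

```text
t: 31.63
ee_pos: [0.5227, -0.1487, 0.3797]
orientation: [-3.14, -0.001, 1.457]
ft_force: [0.5, 0.8, -2.8]
width: 0.0469
finger_force: 52.1
```

Emit:
step_arm([
  {"dp":[0.01,0.09,0],"twist":0},
  {"dp":[0.018,0.18,0],"twist":0},
  {"dp":[0.023,0.26,0],"twist":0},
  {"dp":[0.026,0.32,0],"twist":0},
  {"dp":[0.027,0.35,0],"twist":0},
  {"dp":[0.027,0.36,0],"twist":0},
  {"dp":[0.027,0.36,-0.03],"twist":0},
  {"dp":[0.027,0.36,-0.07],"twist":0},
  {"dp":[0.027,0.36,-0.12],"twist":0},
  {"dp":[0.027,0.36,-0.15],"twist":0},
])

```text
t: 32.47
ee_pos: [0.5335, -0.0077, 0.3186]
orientation: [-3.139, 0.0, 1.457]
ft_force: [0.0, -0.4, -3.2]
width: 0.0471
finger_force: 52.2
```

Emit:
step_arm([
  {"dp":[0,0,-0.02],"twist":0},
  {"dp":[0,0,-0.032],"twist":0},
  {"dp":[0,0,-0.036],"twist":0},
  {"dp":[0,0,-0.036],"twist":0},
  {"dp":[0,0,-0.036],"twist":0},
  {"dp":[0,0,-0.036],"twist":0},
])

```text
t: 32.97
ee_pos: [0.5336, -0.0074, 0.3078]
orientation: [-3.141, 0.001, 1.457]
ft_force: [-5.0, 0.6, 8.0]
width: 0.0471
finger_force: 54.5
```

Emit:
step_arm([
  {"dp":[0,0,0.002],"twist":0},
  {"dp":[0,0,0.002],"twist":0},
])

```text
t: 33.13
ee_pos: [0.5344, -0.0074, 0.3078]
orientation: [3.14, 0.0, 1.457]
ft_force: [0.1, 0.1, -2.1]
width: 0.0469
finger_force: 52.4
```

Emit:
step_arm([
  {"dp":[0,0,0],"twist":0},
  {"dp":[0,0,0],"twist":0},
  {"dp":[0,0,0],"twist":0},
  {"dp":[0,0,0],"twist":0},
  {"dp":[0,0,0.05],"twist":0},
  {"dp":[0,0,0.12],"twist":0},
  {"dp":[0,0,0.19],"twist":0},
  {"dp":[0,0,0.21],"twist":0},
], fingers=0.5)

```text
t: 33.8
ee_pos: [0.5351, -0.0069, 0.3955]
orientation: [3.135, 0.001, 1.458]
ft_force: [1.6, 0.1, 0.2]
width: 0.0641
finger_force: 0.0
```

Emit:
step_arm([
  {"dp":[0.02,-0.1,0],"twist":0},
  {"dp":[0.04,-0.2,0],"twist":0},
  {"dp":[0.06,-0.3,0],"twist":0},
  {"dp":[0.08,-0.4,0],"twist":0},
  {"dp":[0.1,-0.5,0],"twist":0},
  {"dp":[0.12,-0.6,0],"twist":0},
  {"dp":[0.14,-0.7,0],"twist":0},
  {"dp":[0.146,-0.77,0],"twist":0},
  {"dp":[0.146,-0.782,0],"twist":0},
  {"dp":[0.146,-0.782,0],"twist":0},
], fingers=0.8)

```text
t: 34.63
ee_pos: [0.5921, -0.3219, 0.3896]
orientation: [-3.14, -0.001, 1.455]
ft_force: [-0.5, 0.3, -0.2]
width: 0.0772
finger_force: 0.0
```

```bash
python3 -c "import chk;chk.run()"
```

```text
top oil 154 [0.5437 0.0653]
top mill 296 [ 0.533  -0.0056]
scene oil 116 [0.5448 0.0653]
scene mill 217 [ 0.5365 -0.0067]
scene sauce 173 [ 0.5941 -0.3147]
```

Emit:
step_arm([
  {"dp":[0,0,0],"twist":0},
  {"dp":[0,0,-0.08],"twist":0},
  {"dp":[0,0,-0.16],"twist":0},
  {"dp":[0,0,-0.22],"twist":0},
  {"dp":[0,0,-0.246],"twist":0},
  {"dp":[0,0,-0.246],"twist":0},
  {"dp":[0,0,-0.246],"twist":0},
])

```text
t: 35.32
ee_pos: [0.5929, -0.3187, 0.2935]
orientation: [3.141, 0.0, 1.459]
ft_force: [-0.2, -0.2, 1.4]
width: 0.0766
finger_force: 0.0
```

Emit:
step_arm([
  {"dp":[0,0,0],"twist":0},
  {"dp":[0,0,0],"twist":0},
  {"dp":[0,0,0],"twist":0},
  {"dp":[0,0,0],"twist":0},
  {"dp":[0,0,0],"twist":0},
  {"dp":[0,0,0],"twist":0},
  {"dp":[0,0,0],"twist":0},
], fingers=-1, squeeze=50)

```text
t: 35.9
ee_pos: [0.5927, -0.32, 0.2956]
orientation: [3.138, 0.002, 1.458]
ft_force: [-2.0, 0.4, 5.4]
width: 0.0504
finger_force: 51.6
```

Oil and mill are back within about 1–2 mm of where they started. Now the sauce.

Emit:
step_arm([
  {"dp":[0,0,0.03],"twist":0},
  {"dp":[0,0,0.08],"twist":0},
  {"dp":[0,0,0.14],"twist":0},
  {"dp":[0,0,0.18],"twist":0},
  {"dp":[-0.005,0.02,0.19],"twist":0},
  {"dp":[-0.02,0.07,0.19],"twist":0},
  {"dp":[-0.04,0.15,0.19],"twist":0},
  {"dp":[-0.063,0.24,0.19],"twist":0},
  {"dp":[-0.087,0.33,0.19],"twist":0},
  {"dp":[-0.11,0.42,0.19],"twist":0},
])

```text
t: 36.73
ee_pos: [0.5471, -0.1496, 0.368]
orientation: [-3.14, -0.001, 1.457]
ft_force: [0.1, -0.1, -3.3]
width: 0.0505
finger_force: 53.4
```

Emit:
step_arm([
  {"dp":[-0.022,0.08,0],"twist":0},
  {"dp":[-0.037,0.14,0],"twist":0},
  {"dp":[-0.047,0.175,0],"twist":0},
  {"dp":[-0.05,0.188,0],"twist":0},
  {"dp":[-0.05,0.19,0],"twist":0},
  {"dp":[-0.05,0.19,-0.02],"twist":0},
  {"dp":[-0.05,0.19,-0.06],"twist":0},
  {"dp":[-0.05,0.19,-0.11],"twist":0},
  {"dp":[-0.05,0.19,-0.15],"twist":0},
  {"dp":[-0.05,0.19,-0.17],"twist":0},
])

```text
t: 37.57
ee_pos: [0.5282, -0.0771, 0.2978]
orientation: [-3.138, -0.0, 1.456]
ft_force: [-0.5, 0.3, -4.1]
width: 0.0509
finger_force: 53.4
```

Emit:
step_arm([
  {"dp":[0,0,-0.01],"twist":0},
  {"dp":[0,0,-0.015],"twist":0},
  {"dp":[0,0,-0.015],"twist":0},
  {"dp":[0,0,-0.015],"twist":0},
  {"dp":[0,0,-0.015],"twist":0},
])

```text
t: 37.98
ee_pos: [0.5281, -0.0766, 0.2966]
orientation: [-3.14, 0.001, 1.457]
ft_force: [-8.3, 2.6, 12.4]
width: 0.0507
finger_force: 55.9
```

Emit:
step_arm([
  {"dp":[0,0,0.003],"twist":0},
  {"dp":[0,0,0.003],"twist":0},
  {"dp":[0,0,0.003],"twist":0},
])

```text
t: 38.23
ee_pos: [0.5291, -0.0765, 0.2966]
orientation: [3.14, 0.001, 1.457]
ft_force: [-1.8, -0.1, 2.1]
width: 0.0507
finger_force: 54.0
```

Emit:
step_arm([
  {"dp":[0,0,0],"twist":0},
  {"dp":[0,0,0],"twist":0},
  {"dp":[0,0,0],"twist":0},
  {"dp":[0,0,0],"twist":0},
  {"dp":[0,0,0.05],"twist":0},
  {"dp":[0,0,0.12],"twist":0},
  {"dp":[0,0,0.2],"twist":0},
  {"dp":[0,0,0.27],"twist":0},
], fingers=0.6)

```text
t: 38.9
ee_pos: [0.5285, -0.0755, 0.4054]
orientation: [3.141, 0.0, 1.458]
ft_force: [0.8, -0.4, 0.6]
width: 0.0682
finger_force: 0.0
```

Emit:
step_arm([
  {"dp":[-0.1,-0.05,0],"twist":0},
  {"dp":[-0.18,-0.1,0],"twist":0},
  {"dp":[-0.25,-0.2,0],"twist":0},
  {"dp":[-0.3,-0.3,0],"twist":0},
  {"dp":[-0.3,-0.4,0],"twist":0},
  {"dp":[-0.3,-0.5,0],"twist":0},
  {"dp":[-0.3,-0.6,0],"twist":0},
  {"dp":[-0.3,-0.6,0],"twist":0},
  {"dp":[-0.3,-0.6,0],"twist":0},
])

```text
t: 39.65
ee_pos: [0.4081, -0.318, 0.4034]
orientation: [-3.141, -0.0, 1.454]
ft_force: [0.3, 0.3, -0.2]
width: 0.0683
finger_force: 0.0
```

```bash
python3 - <<'E'
import chk;chk.run()
from h import *
p,d=read_camera('scene');save('s9.png',p)
E
```

```text
top oil 152 [0.5435 0.0657]
top mill 296 [ 0.5332 -0.0057]
top sauce 313 [ 0.5275 -0.0728]
scene oil 116 [0.5447 0.0646]
scene mill 220 [ 0.5358 -0.0069]
scene sauce 210 [ 0.5304 -0.0745]
```

View pics/s9.png

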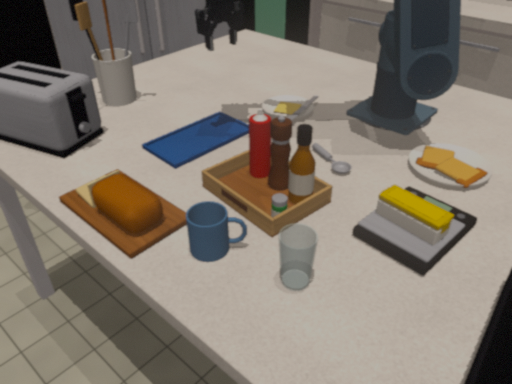

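The view shows everything in place: all three are back upright in the caddy (260–302, 150–180), the butter is on the scale (415,212), and the arm is clear.

```bash
python3 -c "from workcell import *;print(close_job())"
```

```text
the job is handed in; nothing more can be done
None
```

The job is handed in: the butter box sits level, within about 1 mm of the scale plate's centre, and the oil, sauce and mill stand upright within about 2 mm of where they started in the caddy, with nothing knocked over and about 40 s of the 144 s used.

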